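Shake the speakers, hold out the one that rattles

TASK

Something has come loose inside one of the three mini speakers on the charging pads: lift and shake them one after another until you find the one that rattles, and stand any sound one you tried back upright in the middle of a charging pad. Hold the rattling one out upright over the middle of the cardboard tray, a hand's height or more above the worktop, for the technician to take: finish while still holding it there, still and in the air. Leave the other things on the bench alone.

Things in the scene. Friction and masses are not known exactly. Their poses are not given: they have to be found in the camera images.
- speaker_blue: The blue mini speaker: sealed flat-sided block 110 mm long (its x axis), 60 mm wide (y), 70 mm high, blue cloth, silver top, 0.42 kg. Origin: centre of the underside, z up. Starts upright in the middle of a pad. Grip across the 60 mm width, 30 to 60 N. Inside each is a 0.25 kg ballast weight: bedded tight in two of them, loose in one (any of the three, drawn anew each time; all look and weigh alike).
- speaker_rust: The rust-red mini speaker: sealed flat-sided block 110 mm long (its x axis), 60 mm wide (y), 70 mm high, rust-red cloth, black top, 0.42 kg. Origin: centre of the underside, z up. Starts upright in the middle of a pad. Grip across the 60 mm width, 30 to 60 N. A loose weight rolls about 65 mm end to end along the speaker's length when shaken or tipped lengthwise, even by 7 deg, in about 0.4 s.
- speaker_grey: The grey mini speaker: sealed flat-sided block 110 mm long (its x axis), 60 mm wide (y), 70 mm high, grey cloth, black top, 0.42 kg. Origin: centre of the underside, z up. Starts upright in the middle of a pad. Grip across the 60 mm width, 30 to 60 N. A loose weight landing at an end gives a short knock on the hand (some 4 N, 1.5 N m at the wrist, about 10 ms) and shifts the balance by 0.15 N m from end to end; a bedded one does neither.
- pad_a: A charging pad, white with a dark top, at the front edge of the worktop: 96 mm (x) by 70 mm (y), 12 mm high, fixed to the worktop. Origin: centre of its underside, on the worktop.
- pad_b: A second charging pad, white with a dark top, also near the front edge: 96 mm (x) by 70 mm (y), 12 mm high, fixed to the worktop. Origin: centre of its underside, on the worktop.
- pad_c: The third charging pad, white with a dark top, at the left, its long side along the front edge: 96 mm (x) by 70 mm (y), 12 mm high, fixed to the worktop. Origin: centre of its underside, on the worktop.
- tray: The technician's tray: an open cardboard tray, 136 mm long (its y axis), 101 mm wide, 32 mm high, fixed in the gap between the soldering station (up to 0.17 m high, its iron at the back 0.24 m) on its left and the screen separator (0.11 m high) on its right. Origin: centre of its underside on the worktop.
- alcohol_bottle: Bystander: white bottle, 38 mm across, 74 mm high, standing loose on the worktop. Origin: centre of the underside.
- earbud_case: Bystander: white earbud case lying in front of the screen separator, 46 x 56 x 24 mm. Origin: centre of the underside.
- driver_red: Bystander: red precision screwdriver, 151 mm long, lying on the worktop in front of the microscope. Origin: its middle, underside.
- tweezers_a: Bystander: steel tweezers, 120 mm long, lying at the left of the worktop. Origin: middle, underside.

How it is judged:
By the outcome, as a careful person would: the job done as asked, in the order asked, and still so for the second after the job is handed in, while the arm keeps its last pose, push and grip.
It also fails if it takes over 72 s, if anything falls off the work surface, if the arm or the gripper's body presses on something with over 40 N, if the wrist force passes 120 N, or if a joint passes its speed limit or range.

ROBOT

A 7-joint arm with a two-finger parallel gripper is mounted at the origin on a cart in front of the work surface, level with it; the furniture and walls round the work are solid. World frame = base frame: x ahead of the robot, y to its left, z up, the work surface at z = 0. Lengths are in m, angles in degrees, forces in N, time in s.
With the tool pointing down it reaches from about 0.425 to 0.875 m from the base axis. Payload 4.7 kg.
Tool frame: the origin (TCP) lies at the very end of the fingers, on their centre line; the grasp point (between the pads) lies 19 mm behind it; z points along the fingers, y is the line along which they close (so a half turn about z gives the same grasp; the last joint's range is limited). The gripper opens to 87 mm and grips with 3 to 60 N. Pads are 19 mm wide; open, the fingers measure 117 mm over their backs; the gripper's body (75 mm by 190 mm) begins 51 mm behind the grasp point.
Start: joints at [-63.994, 18.392, -4.016, 83.108, 1.295, 78.541, -3.26], TCP at [0.277, 0.588, 0.189] pointing down, gripper open.
Joint ranges: [-163.93, 163.93], [-17.29, 119.83], [-79.2, 71.16], [3.27, 140.29], [-89.18, 269.18], [5.43, 117.66], [-154.24, 154.24]. Speed limits (degrees/s): [147.25, 147.25, 180, 180, 180, 180, 180].

INTERFACE

Orientations are given as [roll, pitch, yaw] about the fixed x, y, z axes, in that order (R = Rz(yaw) Ry(pitch) Rx(roll)).
In Python, from cell import get_obs, eyes, env gives the robot as it stands.
- The arm moves only by the tool servo_tool, never from a script. Its argument "series" is a list that holds one entry, the list of rows, each a list of 7 numbers: the shift along the tool's x, y, z in units of 300 mm (1.0 is 300 mm), then the turn, a rotation vector about the tool's x, y, z in units of pi rad (1.0 is pi rad), then the opening, from 0 (shut) to 1 (fully open). In form: [[[tx, ty, tz, wx, wy, wz, gripper], ...]]. A call has 1 to 12 rows; each row is the pose to reach, as a shift and turn from the pose commanded when the call began, along the tool's axes at that moment, turning the shorter way round; what a row does not reach only later rows make up. A row lasts 1/12 s, in which the tool goes at most 41.7 mm and 7.16 degrees, less where a joint would pass 70% of its speed; a pose out of reach is approached as far as the arm can. A call with a number of a shift or a turn outside -1 to 1 is refused whole. A call with a gripper value outside its range is refused whole. The fingers move at their own pace and stop on an object; "grip_force" is the grip in N (left out, the last holds). Time passes only in rows, so rows that repeat a pose let the fingers close. It gives the time, the measured TCP pose, the force, the opening and the grip force at its end, in the units of the state.
- get_obs(): the state, without advancing time (a new reading comes with each control period).
- eyes.read_camera(name): name is "scene" or "side" or "wrist"; returns a dict with "frame" (480x640x3 uint8, red, green, blue), "depth" (480x640 float32, m along the optical axis (not along the pixel's ray), 0 where there is no reading), "fx", "fy", "cx", "cy" (pixels), "distortion" ([k1, k2, p1, p2, k3] as OpenCV has them; the pictures are not rectified), "origin" and "rotation" of the camera in the world; the wrist camera has in their place "mount" (4x4, takes a point from camera to tool coordinates, whose origin is the TCP and whose axes are the flange's). Camera axes: x right, y down, z forward; pixel columns grow to the right and rows downward; lengths in m; the calibration is good to about 2 mm. A picture is of the moment at which its call begins: read the wrist's pose just before it.
- env.sign_off(): hands the job in; it is judged then, once.
The state is a dict: "time_s": time; "qpos": joint angles; "joint_velocities": joint speeds; "effort": joint torques, N m; "tool_pos": TCP position; "tool_rot": TCP orientation; "force": force on the tool from outside, world axes, zero at the start; "wrist_torque": the same for the moment, N m; "grip_width": finger opening in m; "grasp_force": force on a finger pad.
Only numpy, scipy, OpenCV 4.12 (cv2) and the standard library are available. Lean on these libraries where they do the work, as an engineer would, in place of code of your own. Each camera call takes 0.05 s, during which the arm holds its last target. There are 200 camera calls.

## Working session

There is one attempt and no reset: what is moved stays moved. The work goes in short steps, Python scripts to look and compute and a tool call to move; the robot and the scene stay as the last step left them, time stands still between calls to the robot, and variables do not carry over. Pictures are saved under pics/ and viewed, at most 10 in all, crops included, and the job is handed in when it is done.

Besides the shell and the picture viewer there is one more tool, called after "Emit:" as a command line: name --argument value ..., lists and objects as JSON in quotes. servo_tool: Moves the arm, as the interface text tells. Shifts and turns lie within -1 to 1; 1 stands for 300 mm of shift or pi rad of turn. Its arguments: {"type":"object","properties":{"series":{"type":"array"},"grip_force":{"type":"number"}},"required":["series"]}

```bash
mkdir -p pics; ls; python3 - <<'E'
from cell import get_obs, eyes, env
import cv2,pickle,numpy as np
o=get_obs();print(o)
d={}
for n in("scene","side"):
    c=eyes.read_camera(n);d[n]=c;cv2.imwrite(f"pics/{n}0.png",c["frame"][:,:,::-1]);print(n,c["origin"],c["rotation"],c["fx"],c["distortion"])
pickle.dump(d,open("d.pkl","wb"))
E
```

```text
pics
{'time_s': 0.0, 'qpos': array([-63.99449323,  18.43935512,  -4.01460057,  83.17533257,
         1.29561593,  78.53914589,  -3.26076059]), 'joint_velocities': array([ 0.00299011, -0.00396383, -0.02019022,  0.00191517,  0.03885718,
        0.0146264 , -0.03631264]), 'effort': array([ 2.49200612e-04, -4.91289282e+01, -4.03803606e-01, -3.12529743e+01,
       -6.39027846e-02,  4.37590457e-02,  1.84256387e-04]), 'tool_pos': array([0.27653455, 0.58756788, 0.18835431]), 'tool_rot': array([-1.79891438e+02,  6.58661069e-03,  1.54802738e+02]), 'force': array([-0.24780649, -0.57849789, -0.58684366]), 'wrist_torque': array([-0.03451535, -0.00280458, -0.00068072]), 'grasp_force': 0.0, 'grip_width': 0.08696372314151092}
scene [1.43105535 0.10999636 0.93345418] [-133.66973747   -0.36390803   90.15318943] 530.7111991884635 [-0.12567699  0.          0.          0.          0.        ]
side [0.36584237 1.12660414 0.45462507] [-111.14488052    0.62539586 -171.89061398] 502.23659481827724 [-0.13321802  0.          0.          0.          0.        ]
```

View pics/scene0.png

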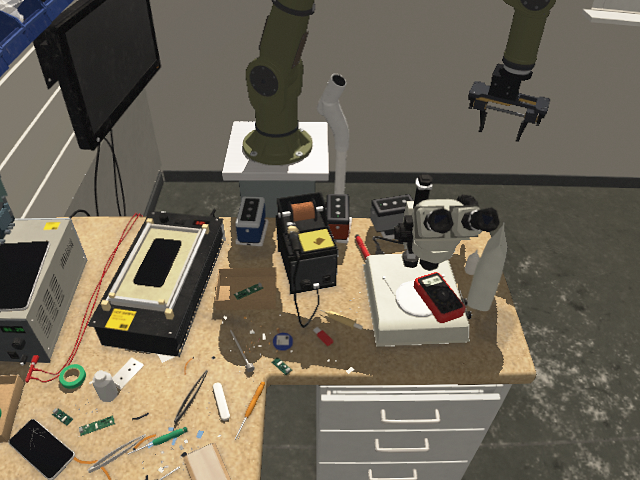

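View pics/side0.png

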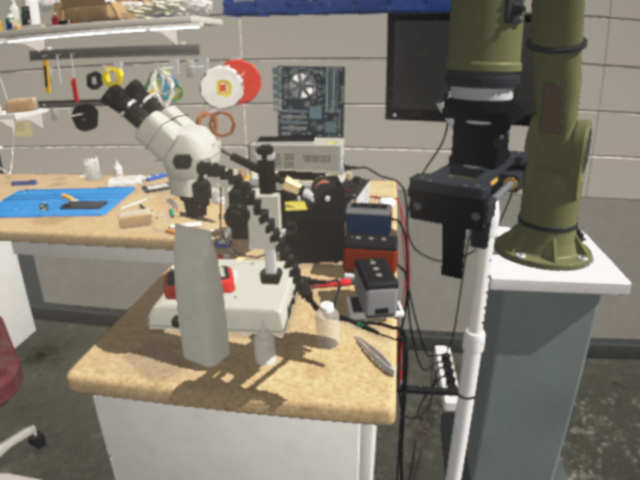

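The scene view (looking toward the robot) shows blue at about (250,218), rust at (338,215) beside the soldering station, grey at (392,210), and the tray at about (240,290). The side view has grey at (377,285), rust at (370,255) and blue at (368,220). Next I'll build a top-down map from depth.

```bash
cat > h.py <<'E'
import numpy as np,cv2
from scipy.spatial.transform import Rotation as R
def cloud(c,T=None):
    v,u=np.nonzero(c["depth"]>0);z=c["depth"][v,u]
    K=np.array([[c["fx"],0,c["cx"]],[0,c["fy"],c["cy"]],[0,0,1.]])
    n=cv2.undistortPoints(np.c_[u,v].astype(float)[:,None],K,np.array(c["distortion"]))[:,0]
    p=np.c_[n*z[:,None],z]
    if T is None: p=R.from_euler('xyz',c["rotation"],degrees=True).apply(p)+c["origin"]
    else: p=p@T[:3,:3].T+T[:3,3]
    return p,c["frame"][v,u],np.c_[u,v]
E
python3 - <<'E'
import pickle;from h import *
d=pickle.load(open("d.pkl","rb"))
S=800;im=np.zeros((560,800,3),np.uint8);hm=im.copy()
# top-down: col = (0.65-y)*640 , row=(0.85-x)*800
P=[];C=[]
for n in d:
    p,c,_=cloud(d[n]);P.append(p);C.append(c)
    m=(p[:,2]>.070)&(p[:,2]<.095)&(p[:,0]>.3)&(p[:,0]<.75)&(abs(p[:,1])<.6)
    occ=np.zeros((450,1200),np.uint8);q=p[m];occ[((q[:,0]-.3)*1000).astype(int),((q[:,1]+.6)*1000).astype(int)]=255
    occ=cv2.morphologyEx(occ,cv2.MORPH_CLOSE,np.ones((7,7)))
    for k in cv2.findContours(occ,0,2)[0]:
        if cv2.contourArea(k)>800:
            (a,b),s,t=cv2.minAreaRect(k);print(n,"x %.3f y %.3f"%(b/1000+.3,a/1000-.6),np.round(s),round(t,1))
p=np.vstack(P);c=np.vstack(C);o=np.argsort(p[:,2]);p=p[o];c=c[o]
m=(p[:,2]<.6)&(p[:,2]>-.02);p=p[m];c=c[m]
col=((.6-p[:,1])*800).astype(int);row=((.9-p[:,0])*800).astype(int)
m=(col>=1)&(col<799)&(row>=1)&(row<499);col,row,p,c=col[m],row[m],p[m],c[m]
for dx in(0,1):
  for dy in (0,1):
    im[row+dy,col+dx]=c[:,::-1]
for x in np.arange(.3,.9,.1): cv2.putText(im,"%.1f"%x,(0,int((.9-x)*800)),0,.4,(0,255,255));cv2.line(im,(0,int((.9-x)*800)),(799,int((.9-x)*800)),(0,255,255),1) if 0 else 0
for y in np.arange(-.4,.6,.1): cv2.putText(im,"%.1f"%y,(int((.6-y)*800),12),0,.4,(0,255,255))
cv2.imwrite("pics/top.png",im)
E
```

```text
scene x 0.690 y 0.384 [122.  69.] 67.3
scene x 0.597 y -0.224 [196. 333.] 7.9
scene x 0.417 y -0.043 [ 60. 112.] 3.0
scene x 0.404 y 0.177 [ 55. 110.] 0.8
scene x 0.389 y 0.319 [ 63. 109.] 77.1
side x 0.733 y 0.408 [21. 64.] 67.0
side x 0.640 y 0.372 [23. 62.] 67.3
side x 0.634 y -0.445 [220.  20.] 88.7
side x 0.468 y -0.174 [137.  56.] 8.1
side x 0.414 y -0.039 [ 58. 107.] 3.0
side x 0.400 y 0.181 [107.  58.] 90.0
side x 0.386 y 0.324 [ 59. 108.] 75.5
side x 0.433 y -0.595 [ 11. 191.] 0.0
```

View pics/top.png

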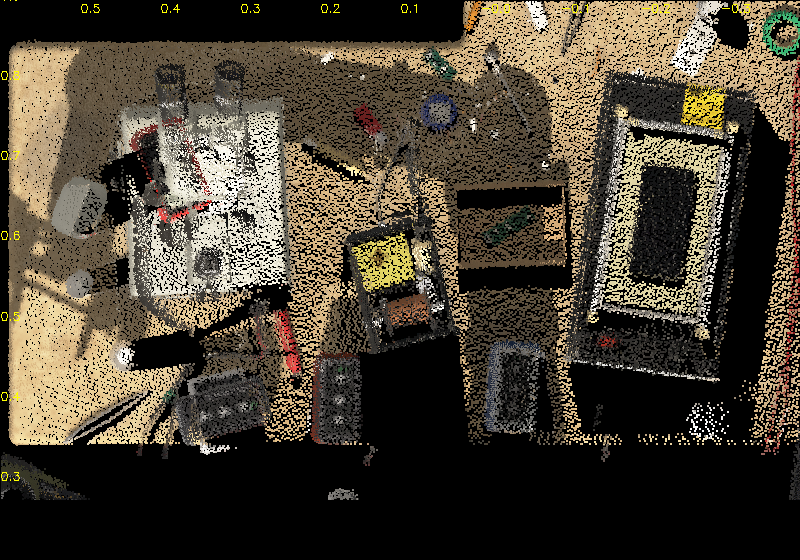

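The top map shows grey at (.388,.321) with its long axis at about 104°, rust at (.402,.179) at about 0°, and blue at (.416,-.041) at about -3°. The tray is around pixels (515,238). Next come the heights near the grasp spots and the tray rim.

```bash
python3 - <<'E'
import pickle;from h import *
d=pickle.load(open("d.pkl","rb"))
P=[cloud(d[n])[0] for n in d]
p=np.vstack(P)
m=(p[:,0]>.25)&(p[:,0]<.75)&(p[:,1]>-.2)&(p[:,1]<.55)&(p[:,2]<.8)&(p[:,2]>-.03)
p=p[m]
# ignore the arm itself
H=np.full((20,30),-1.)
i=((p[:,0]-.25)/.025).astype(int);j=((p[:,1]+.2)/.025).astype(int)
np.maximum.at(H,(i,j),p[:,2])
print("max height cm; rows x, cols y from -0.2 step .025")
for a in range(20):print("%.3f"%(.2625+.025*a),' '.join("%3d"%round(h*100) if h>-1 else '  .' for h in H[a]))
for P0,n in zip(P,d):
    q=P0[(P0[:,2]>.024)&(P0[:,2]<.04)&(P0[:,0]>.5)&(P0[:,0]<.7)&(P0[:,1]>-.12)&(P0[:,1]<.05)]
    if len(q)>50:print(n,len(q),np.percentile(q,[1,50,99],axis=0).round(3).tolist(),cv2.minAreaRect((q[:,:2]*1000).astype(np.float32)))
    for y in(-.041,.179):
        q=P0[(P0[:,2]>.003)&(P0[:,2]<.016)&(P0[:,0]>.3)&(P0[:,0]<.5)&(abs(P0[:,1]-y)<.06)]
        if len(q)>20:print(y,len(q),np.percentile(q,[2,98],axis=0).round(3).tolist())
E
```

```text
max height cm; rows x, cols y from -0.2 step .025
0.263   .   .   .   .   .   .   .   .   .   .   .   .   .  35  37  37   .   .   .   .   .   .   .   .   .   .   .  34  34  39
0.288   .   .   .   .   .   .   .   .   .   .   .   .   .   .  37  36   .   .   .   .   .   .   .   .   .   .   .  33  57  57
0.312   .  -2   .   .   .   .   .   .   .   .   .   .   .  -1   .   .   .   .   .   .   .   .   .   .   .   .   .   .   .  58
0.338   0   1   0   0   0   0   .   0   0   .   .   .   .   1   8   8   8   .   0   .   1   1   8   1   1   1   0   0   1   0
0.363   0   2   4   1   0   8   9   8   0   .   .   .   .   7   9   9   8   1   8   8   9   9   9   8   1   1   1   1   1   0
0.388   .   4   4   1   0   9   9   9   1   .   .   .   .   7   9   9   9   0   9   9   9   9   8   8   1   1   1   1   0   0
0.413   .   .   .   1   0   9   9   9   0   .   .   .   .   8   9   9   8   0   8   9   9   8   8   8   0   1   0   0   0   0
0.438   9   9   8   9   1   9   9   8   1   .   .   .   .   8   9   9   8   2   8   8   2   1   1   1   0   7   7   0   0   1
0.463   9   9   9   9   5   9   9   8   1 
[... 1125 characters left out ...]
   0   0   1  22  23   1   2   2   2   0   5   6  31  33  33  33  33  30   6   3  18  16   0
0.713  11  11   9   1   1   0   0   0   0   0  22  24   1   1   2   2   2   5   6  35  35  35  35  35  35   9   5   0   0   1
0.738  13  10   8   0   1   1   0   0   0   1  13  25   1   1   0   1   2   5   6  36  36  36  36  36  36   9   1   0   0   0
scene 470 [[0.509, -0.107, 0.024], [0.617, -0.039, 0.03], [0.672, 0.046, 0.038]] ((588.3826293945312, -34.766273498535156), (169.6779327392578, 168.78271484375), 0.12942716479301453)
-0.041 256 [[0.374, -0.094, 0.003], [0.497, 0.014, 0.015]]
0.179 195 [[0.367, 0.174, 0.003], [0.496, 0.238, 0.016]]
0.179 220 [[0.341, 0.129, 0.004], [0.499, 0.239, 0.016]]
```

```bash
cat >> h.py <<'E'
def rel(pos,yaw,frm=None,fyaw=None):
    """row numbers from the present pose (or a level pose frm,fyaw) to a level pose"""
    from cell import get_obs
    o=get_obs()
    A=R.from_euler('xyz',o["tool_rot"] if fyaw is None else [180,0,fyaw],degrees=True)
    a=o["tool_pos"] if frm is None else frm
    B=R.from_euler('xyz',[180,0,yaw],degrees=True)
    return np.round(np.r_[A.inv().apply(np.array(pos)-a)/.3,(A.inv()*B).as_rotvec()/np.pi],4).tolist()
E
python3 - <<'E'
from h import *
print(rel([.3875,.3215,.17],103.8)); print(rel([.3875,.3215,.045],103.8))
E
```

```text
[-0.7123, -0.6451, 0.0627, -0.0005, 0.0003, 0.2833]
[-0.7123, -0.6444, 0.4794, -0.0005, 0.0003, 0.2833]
```

Emit:
servo_tool --series '[[[-0.712,-0.645,0.063,0,0,0.283,1],[-0.712,-0.645,0.063,0,0,0.283,1],[-0.712,-0.645,0.063,0,0,0.283,1],[-0.712,-0.645,0.063,0,0,0.283,1],[-0.712,-0.645,0.063,0,0,0.283,1],[-0.712,-0.645,0.063,0,0,0.283,1],[-0.712,-0.645,0.063,0,0,0.283,1],[-0.712,-0.645,0.063,0,0,0.283,1],[-0.712,-0.645,0.063,0,0,0.283,1],[-0.712,-0.645,0.063,0,0,0.283,1],[-0.712,-0.645,0.063,0,0,0.283,1],[-0.712,-0.645,0.063,0,0,0.283,1]]]' --grip_force 45

```text
time_s: 1.1
tool_pos: [0.3868, 0.3236, 0.1704]
tool_rot: [-180.0, -0.0, 104.1]
force: [-0.7, 0.2, 0.5]
grip_width: 0.0869
grasp_force: 0.0
```

```bash
cat >> h.py <<'E'
def wrist(name=None):
    from cell import get_obs,eyes
    o=get_obs();c=eyes.read_camera("wrist")
    T=np.eye(4);T[:3,:3]=R.from_euler('xyz',o["tool_rot"],degrees=True).as_matrix();T[:3,3]=o["tool_pos"]
    if name: cv2.imwrite("pics/"+name,c["frame"][:,:,::-1])
    return cloud(c,T@np.array(c["mount"])),o
def tops(p,lo=.070,hi=.092):
    q=p[(p[:,2]>lo)&(p[:,2]<hi)&(p[:,0]>.2)&(p[:,0]<.7)]
    occ=np.zeros((600,1200),np.uint8);occ[((q[:,0]-.2)*1000).astype(int),((q[:,1]+.6)*1000).astype(int).clip(0,1199)]=255
    occ=cv2.morphologyEx(occ,cv2.MORPH_CLOSE,np.ones((7,7)))
    for k in cv2.findContours(occ,0,2)[0]:
        if cv2.contourArea(k)>800:
            (a,b),s,t=cv2.minAreaRect(k);print("x %.4f y %.4f"%(b/1000+.2,a/1000-.6),np.round(s),round(t,1))
E
python3 - <<'E'
from h import *
(p,c,u),o=wrist("w0.png");tops(p);print(o["time_s"],o["tool_pos"],o["tool_rot"],o["qpos"].round(0),o["wrist_torque"])
E
```

```text
x 0.4026 y 0.1707 [116.  43.] 76.9
x 0.3860 y 0.3214 [ 60. 108.] 76.0
1.1 [0.38679767 0.32360512 0.170442  ] [-1.79990141e+02 -2.96780326e-03  1.04058154e+02] [-52.   1.   9. 105.  -0.  74. -29.] [-0.03057321  0.05770933 -0.0091699 ]
```

View pics/w0.png

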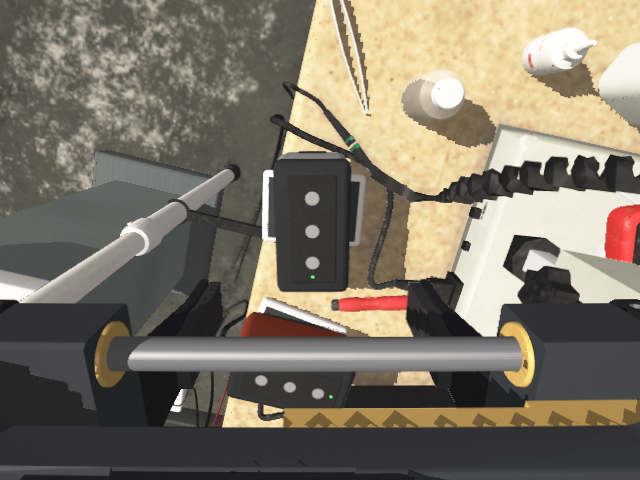

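The wrist view shows grey at about (312,222), between the open fingers, with rust below it at (290,355). Going down most of the way, then I'll check.

Emit:
servo_tool --series '[[[0,-0.004,0.1,0,0,0,1],[0,-0.004,0.2,0,0,0,1],[0,-0.004,0.24,0,0,0,1],[0,-0.004,0.24,0,0,0,1],[0,-0.004,0.24,0,0,0,1]]]'

```text
time_s: 1.57
tool_pos: [0.3862, 0.3222, 0.0986]
tool_rot: [-180.0, 0.0, 103.9]
force: [1.0, 0.2, 0.5]
grip_width: 0.087
grasp_force: 0.0
```

```bash
python3 - <<'E'
from h import *
from cell import get_obs,eyes
print(rel([.386,.3214,.045],104.0)); o=get_obs();print(o["tool_pos"],o["tool_rot"])
P=[]
for n in("scene","side"):
    c=eyes.read_camera(n);p,_,uv=cloud(c)
    q=p[(p[:,0]>.05)&(p[:,0]<.335)&(p[:,1]>.08)&(p[:,1]<.25)]
    for z in np.arange(-.1,.6,.05):
        s=q[(q[:,2]>z)&(q[:,2]<z+.05)]
        if len(s)>5:print(n,round(z,2),len(s),np.percentile(s[:,:2],[3,97],axis=0).round(2).tolist())
E
```

```text
[-0.0023, -0.0011, 0.1786, -0.0002, 0.0002, -0.0004]
[0.38618296 0.32218733 0.0985889 ] [-1.79955282e+02  3.39906620e-02  1.03921962e+02]
scene -0.1 146 [[0.1, 0.08], [0.11, 0.12]]
scene -0.05 471 [[0.06, 0.08], [0.19, 0.2]]
scene 0.0 517 [[0.05, 0.08], [0.19, 0.2]]
scene 0.05 151 [[0.18, 0.18], [0.19, 0.21]]
scene 0.1 183 [[0.18, 0.17], [0.2, 0.21]]
scene 0.15 221 [[0.19, 0.16], [0.21, 0.21]]
scene 0.2 302 [[0.2, 0.13], [0.23, 0.2]]
scene 0.25 290 [[0.2, 0.13], [0.25, 0.18]]
scene 0.3 278 [[0.24, 0.14], [0.28, 0.18]]
scene 0.35 136 [[0.25, 0.15], [0.29, 0.19]]
scene 0.5 115 [[0.29, 0.19], [0.33, 0.23]]
scene 0.55 144 [[0.29, 0.19], [0.33, 0.23]]
side -0.1 953 [[0.05, 0.1], [0.32, 0.21]]
side -0.05 1500 [[0.05, 0.09], [0.32, 0.21]]
side 0.0 593 [[0.05, 0.08], [0.19, 0.21]]
side 0.05 351 [[0.16, 0.19], [0.19, 0.21]]
side 0.1 486 [[0.16, 0.2], [0.19, 0.21]]
side 0.15 663 [[0.16, 0.19], [0.21, 0.21]]
side 0.2 769 [[0.17, 0.16], [0.23, 0.2]]
side 0.25 679 [[0.19, 0.15], [0.24, 0.18]]
side 0.3 579 [[0.22, 0.16], [0.28, 0.19]]
side 0.35 188 [[0.25, 0.15], [0.28, 0.19]]
side 0.5 7 [[0.27, 0.24], [0.28, 0.25]]
```

Emit:
servo_tool --series '[[[-0.002,-0.001,0.09,0,0,0,1],[-0.002,-0.001,0.178,0,0,0,1],[-0.002,-0.001,0.178,0,0,0,1],[-0.002,-0.001,0.178,0,0,0,1],[-0.002,-0.001,0.178,0,0,0,0.5],[-0.002,-0.001,0.178,0,0,0,0.5],[-0.002,-0.001,0.178,0,0,0,0.5],[-0.002,-0.001,0.178,0,0,0,0.5],[-0.002,-0.001,0.178,0,0,0,0.5],[-0.002,-0.001,0.178,0,0,0,0.5],[-0.002,-0.001,0.178,0,0,0,0.5],[-0.002,-0.001,0.178,0,0,0,0.5]]]' --grip_force 45

```text
time_s: 2.67
tool_pos: [0.3863, 0.3214, 0.0458]
tool_rot: [180.0, -0.0, 103.9]
force: [-2.4, -0.7, 5.8]
grip_width: 0.0579
grasp_force: 45.0
```

Emit:
servo_tool --series '[[[0,0,-0.07,0,0,0,0.5],[0,0,-0.15,0,0,0,0.5],[0,0,-0.23,0,0,0,0.5],[0,0,-0.3,0,0,0,0.5],[0,0,-0.3,0,0.035,0,0.5],[0,0,-0.3,0,0.07,0,0.5],[0,0,-0.3,0,0.09,0,0.5],[0,0,-0.3,0,0.09,0,0.5],[0,0,-0.3,0,0.09,0,0.5],[0,0,-0.3,0,0.09,0,0.5],[0,0,-0.3,0,0.09,0,0.5],[0,0,-0.3,0,0.09,0,0.5]]]'

```text
time_s: 3.67
tool_pos: [0.3856, 0.3225, 0.135]
tool_rot: [-180.0, -16.1, 104.0]
force: [-0.9, -0.2, -3.6]
grip_width: 0.0587
grasp_force: 45.0
```

Emit:
servo_tool --series '[[[0,0,0,0,-0.04,0,0.5],[0,0,0,0,-0.08,0,0.5],[0,0,0,0,-0.09,0,0.5],[0,0,0,0,-0.09,0,0.5],[0,0,0,0,-0.09,0,0.5],[0,0,0,0,-0.09,0,0.5],[0,0,0,0,-0.09,0,0.5],[0,0,0,0,-0.09,0,0.5],[0,0,0,0,-0.09,0,0.5]]]'

```text
time_s: 4.42
tool_pos: [0.3868, 0.3202, 0.1352]
tool_rot: [180.0, -0.0, 103.7]
force: [-0.1, -0.3, -3.1]
grip_width: 0.0584
grasp_force: 45.0
```

```bash
cat > t.py <<'E'
from h import *
from cell import get_obs
o=get_obs();A=R.from_euler('xyz',o["tool_rot"],degrees=True)
print(o["time_s"],o["tool_pos"],o["tool_rot"].round(2),"force",o["force"].round(2),"torque in tool axes",A.inv().apply(o["wrist_torque"]).round(3),"world",o["wrist_torque"].round(3))
E
python3 t.py
```

```text
4.4167 [0.38684875 0.32020838 0.13523479] [ 1.7999e+02 -3.0000e-02  1.0374e+02] force [-0.05 -0.31 -3.14] torque in tool axes [ 0.048 -0.058 -0.043] world [-0.068  0.033  0.043]
```

Emit:
servo_tool --series '[[[0,0,0,0,-0.035,0,0.5],[0,0,0,0,-0.07,0,0.5],[0,0,0,0,-0.09,0,0.5],[0,0,0,0,-0.09,0,0.5],[0,0,0,0,-0.09,0,0.5],[0,0,0,0,-0.09,0,0.5],[0,0,0,0,-0.09,0,0.5],[0,0,0,0,-0.09,0,0.5],[0,0,0,0,-0.09,0,0.5],[0,0,0,0,-0.09,0,0.5]]]'

```text
time_s: 5.25
tool_pos: [0.3868, 0.3206, 0.1356]
tool_rot: [180.0, 16.2, 103.8]
force: [0.0, -0.2, -4.7]
grip_width: 0.0589
grasp_force: 45.0
```

Emit:
servo_tool --series '[[[0,0,0,0,0.04,0,0.5],[0,0,0,0,0.08,0,0.5],[0,0,0,0,0.09,0,0.5],[0,0,0,0,0.09,0,0.5],[0,0,0,0,0.09,0,0.5],[0,0,0,0,0.09,0,0.5],[0,0,0,0,0.09,0,0.5],[0,0,0,0,0.09,0,0.5],[0,0,0,0,0.09,0,0.5]]]'

```text
time_s: 6.0
tool_pos: [0.3857, 0.3221, 0.1348]
tool_rot: [-180.0, 0.0, 104.0]
force: [0.4, 0.7, -3.7]
grip_width: 0.0589
grasp_force: 45.0
```

```bash
python3 t.py
```

```text
6.0 [0.38574728 0.32207328 0.13483172] [-1.7997e+02  4.0000e-02  1.0399e+02] force [ 0.39  0.66 -3.72] torque in tool axes [ 0.075 -0.09  -0.034] world [-0.105  0.051  0.034]
```

```bash
cat > t.py <<'E'
from h import *
from cell import get_obs,eyes
L=[]
for i in range(8):
    o=get_obs();A=R.from_euler('xyz',o["tool_rot"],degrees=True);L.append(A.inv().apply(o["wrist_torque"]));eyes.read_camera("side")
print(o["time_s"],o["tool_pos"].round(4),o["tool_rot"].round(2),"force",o["force"].round(2),"tool torque mean",np.mean(L,0).round(3),"sd",np.std(L,0).round(3))
E
python3 t.py
```

```text
6.35 [0.3863 0.3212 0.1351] [-180.      0.    103.87] force [-0.72 -0.78 -3.26] tool torque mean [ 0.041 -0.059 -0.011] sd [0.028 0.025 0.033]
```

Emit:
servo_tool --series '[[[0,0,0,0,0.04,0,0.5],[0,0,0,0,0.08,0,0.5],[0,0,0,0,0.09,0,0.5],[0,0,0,0,0.09,0,0.5],[0,0,0,0,0.09,0,0.5],[0,0,0,0,0.09,0,0.5],[0,0,0,0,0.09,0,0.5],[0,0,0,0,0.05,0,0.5],[0,0,0,0,0.01,0,0.5],[0,0,0,0,0,0,0.5],[0,0,0,0,0,0,0.5],[0,0,0,0,0,0,0.5]]]'

```text
time_s: 7.4
tool_pos: [0.3855, 0.3226, 0.1349]
tool_rot: [-180.0, -0.0, 104.1]
force: [-0.3, -0.9, -4.0]
grip_width: 0.0584
grasp_force: 45.0
```

```bash
python3 t.py
```

```text
7.75 [0.3868 0.3203 0.1352] [ 1.8000e+02 -2.0000e-02  1.0375e+02] force [ 0.8   0.   -4.01] tool torque mean [ 0.037 -0.08  -0.004] sd [0.014 0.049 0.03 ]
```

Grey shows no balance shift (0.02 N m against the 0.15 expected), so it is sound. Putting it back.

Emit:
servo_tool --series '[[[0,0,0.08,0,0,0,0.5],[0,0,0.16,0,0,0,0.5],[0,0,0.22,0,0,0,0.5],[0,0,0.26,0,0,0,0.5],[0,0,0.28,0,0,0,0.5],[0,0,0.29,0,0,0,0.5],[0,0,0.298,0,0,0,0.5],[0,0,0.3,0,0,0,0.5],[0,0,0.3,0,0,0,0.5],[0,0,0.3,0,0,0,0.5]]]'

```text
time_s: 8.63
tool_pos: [0.3869, 0.3216, 0.046]
tool_rot: [179.9, -0.0, 103.9]
force: [-1.0, -0.6, -4.0]
grip_width: 0.0585
grasp_force: 45.0
```

Emit:
servo_tool --series '[[[0,0,0,0,0,0,1],[0,0,0,0,0,0,1],[0,0,0,0,0,0,1],[0,0,0,0,0,0,1],[0,0,0,0,0,0,1],[0,0,0,0,0,0,1],[0,0,-0.1,0,0,0,1],[0,0,-0.2,0,0,0,1],[0,0,-0.3,0,0,0,1],[0,0,-0.42,0,0,0,1],[0,0,-0.42,0,0,0,1],[0,0,-0.42,0,0,0,1]]]'

```text
time_s: 9.63
tool_pos: [0.3877, 0.3224, 0.1737]
tool_rot: [179.7, -0.2, 103.9]
force: [-0.2, -0.3, -0.5]
grip_width: 0.0871
grasp_force: 0.0
```

```bash
python3 - <<'E'
from h import *
(p,c,u),o=wrist("w1.png");tops(p);print(o["time_s"],o["tool_pos"],o["tool_rot"],o["qpos"].round(0))
q=p[(p[:,2]>.006)&(p[:,2]<.016)&(p[:,0]>.3)&(p[:,0]<.47)&(p[:,1]>.24)&(p[:,1]<.4)]
print(len(q))
b=np.array([.386,.3214,.172])
print(rel([.402,.179,.172],180,b,103.9))
E
```

```text
x 0.3865 y 0.3216 [ 60. 108.] 76.0
x 0.4031 y 0.1682 [116.  42.] 77.5
9.6333 [0.38770558 0.32244907 0.1736899 ] [ 1.79735573e+02 -1.66905193e-01  1.03858196e+02] [-50.   1.   7. 105.  -0.  74. -29.]
3590
[-0.4736, -0.0623, -0.0, 0.0, 0.0, -0.4228]
```

View pics/w1.png

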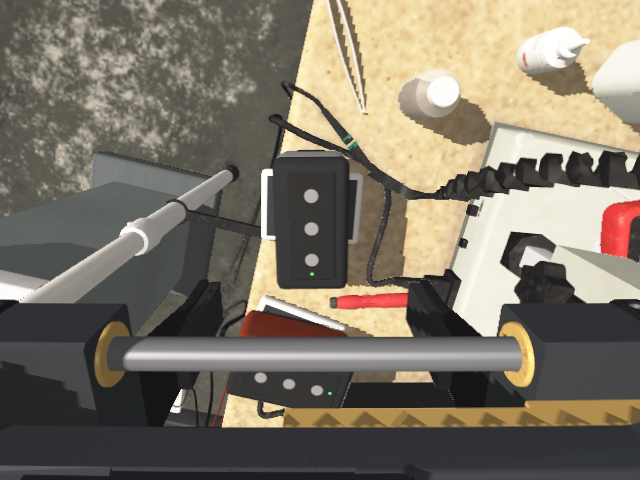

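Grey stands centred on its pad again at (312,220), within 1 mm of its start pose. Next is rust.

Emit:
servo_tool --series '[[[-0.04,-0.005,0,0,0,-0.039,1],[-0.08,-0.01,0,0,0,-0.078,1],[-0.12,-0.015,0,0,0,-0.117,1],[-0.16,-0.02,0,0,0,-0.156,1],[-0.2,-0.025,0,0,0,-0.195,1],[-0.24,-0.03,0,0,0,-0.234,1],[-0.29,-0.037,0,0,0,-0.273,1],[-0.34,-0.045,0,0,0,-0.312,1],[-0.4,-0.05,0,0,0,-0.351,1],[-0.45,-0.06,0,0,0,-0.39,1],[-0.474,-0.062,0,0,0,-0.423,1],[-0.474,-0.062,0,0,0,-0.423,1]]]'

```text
time_s: 10.68
tool_pos: [0.4017, 0.1763, 0.1695]
tool_rot: [-179.9, -0.1, 180.0]
force: [-0.4, -0.6, 0.5]
grip_width: 0.087
grasp_force: 0.0
```

Emit:
servo_tool --series '[[[0,0,0,0,0,0,1],[0,0,0,0,0,0,1],[0,0,0,0,0,0,1]]]'

```text
time_s: 10.93
tool_pos: [0.4019, 0.1794, 0.1706]
tool_rot: [-180.0, -0.0, 180.0]
force: [0.2, -0.5, 0.7]
grip_width: 0.0873
grasp_force: 0.0
```

```bash
cat > look.py <<'E'
from h import *
import sys
(p,c,u),o=wrist(sys.argv[1] if len(sys.argv)>1 else None);tops(p);print(o["time_s"],o["tool_pos"],o["tool_rot"],o["qpos"].round(0))
E
python3 look.py w2.png
```

```text
x 0.4151 y -0.0435 [ 60. 108.] 3.5
x 0.3866 y 0.3195 [ 59. 109.] 75.6
x 0.4013 y 0.1750 [ 60. 109.] 1.8
10.9333 [0.40189859 0.17935143 0.1706212 ] [-1.79970020e+02 -4.15313693e-02  1.79978326e+02] [-45.  -8.  16. 113.   2.  74.  60.]
```

View pics/w2.png

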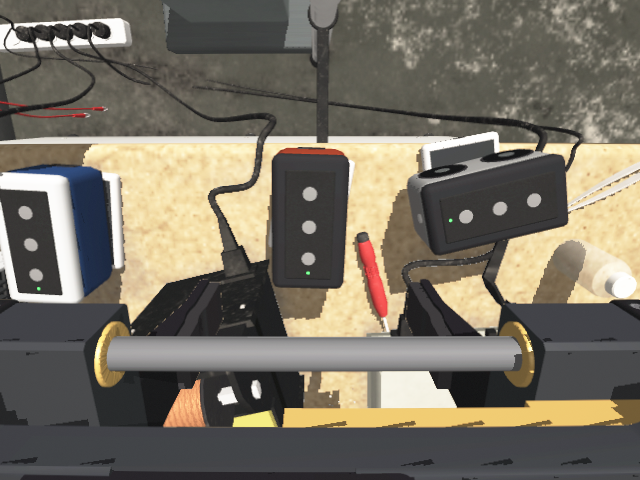

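The wrist view shows rust centred between the fingers at about (310,220) and turned about 2°. The station cable on the left lies below fingertip height. Descending and gripping.

Emit:
servo_tool --series '[[[0,-0.007,0.1,0,0,0.008,1],[0,-0.007,0.2,0,0,0.008,1],[0,-0.007,0.3,0,0,0.008,1],[0,-0.007,0.38,0,0,0.008,1],[0,-0.007,0.415,0,0,0.008,1],[0,-0.007,0.415,0,0,0.008,1],[0,-0.007,0.415,0,0,0.008,1]]]'

```text
time_s: 11.57
tool_pos: [0.4026, 0.1769, 0.047]
tool_rot: [-180.0, 0.0, 178.6]
force: [-0.6, -0.3, 1.6]
grip_width: 0.0873
grasp_force: 0.0
```

Emit:
servo_tool --series '[[[0,0,0,0,0,0,0.5],[0,0,0,0,0,0,0.5],[0,0,0,0,0,0,0.5],[0,0,0,0,0,0,0.5],[0,0,0,0,0,0,0.5],[0,0,0,0,0,0,0.5],[0,0,0,0,0,0,0.5],[0,0,0,0,0,0,0.5]]]' --grip_force 45

```text
time_s: 12.23
tool_pos: [0.4028, 0.176, 0.0472]
tool_rot: [-180.0, 0.0, 178.5]
force: [-0.4, -3.2, 5.3]
grip_width: 0.0576
grasp_force: 45.0
```

```bash
python3 -c "
from cell import get_obs;o=get_obs();print(o)"
```

```text
{'time_s': 12.2333, 'qpos': array([-44.44202975,  -0.43040498,  17.37951131, 121.9366456 ,
         0.19701872,  58.46059166,  61.37388357]), 'joint_velocities': array([-0.04563412,  0.05752057,  0.08033271, -0.02193883,  0.03150395,
        0.12246835, -0.00114567]), 'effort': array([-1.33195940e+00, -2.33765441e+01, -1.34222455e+00, -2.60665119e+01,
       -9.10055023e-01, -7.29865730e-01, -2.16748071e-02]), 'tool_pos': array([0.40281105, 0.1759732 , 0.0471836 ]), 'tool_rot': array([-1.79971950e+02,  3.08032226e-02,  1.78539893e+02]), 'force': array([-0.35507589, -3.18166495,  5.28492536]), 'wrist_torque': array([-0.80739779,  0.15358338,  0.0466111 ]), 'grasp_force': 45.01331806182861, 'grip_width': 0.05759887329480876}
```

Emit:
servo_tool --series '[[[0,0,-0.08,0,0,0,0.5],[0,0,-0.18,0,0,0,0.5],[0,0,-0.29,0,0,0,0.5],[0,0,-0.4,0,0,0,0.5],[0,0,-0.51,0,0,0,0.5],[0,0,-0.61,0,0,0,0.5],[0,0,-0.65,0,0,0,0.5],[-0.06,0,-0.7,0,0,0,0.5],[-0.14,0,-0.76,0,0,0,0.5],[-0.22,0,-0.83,0,0,0,0.5],[-0.26,0,-0.85,0,0,0,0.5],[-0.26,0,-0.85,0,0,0,0.5]]]'

```text
time_s: 13.23
tool_pos: [0.483, 0.1743, 0.3012]
tool_rot: [-180.0, 0.1, 178.4]
force: [0.2, 0.2, -4.5]
grip_width: 0.0578
grasp_force: 45.0
```

Emit:
servo_tool --series '[[[0,0,0,0,0.035,0,0.5],[0,0,0,0,0.07,0,0.5],[0,0,0,0,0.09,0,0.5],[0,0,0,0,0.09,0,0.5],[0,0,0,0,0.09,0,0.5],[0,0,0,0,0.09,0,0.5],[0,0,0,0,0.09,0,0.5],[0,0,0,0,0.05,0,0.5],[0,0,0,0,0.01,0,0.5],[0,0,0,0,0,0,0.5],[0,0,0,0,0,0,0.5],[0,0,0,0,0,0,0.5]]]'

```text
time_s: 14.23
tool_pos: [0.479, 0.1751, 0.303]
tool_rot: [179.8, 0.1, 178.7]
force: [0.9, 0.1, -3.6]
grip_width: 0.0581
grasp_force: 45.0
```

```bash
python3 t.py
```

```text
14.5833 [0.4808 0.1743 0.3012] [-1.7995e+02 -5.0000e-02  1.7850e+02] force [ 0.43 -0.2  -4.21] tool torque mean [-0.014 -0.014 -0.011] sd [0.006 0.03  0.024]
```

Emit:
servo_tool --series '[[[0,0,0,0,-0.035,0,0.5],[0,0,0,0,-0.07,0,0.5],[0,0,0,0,-0.09,0,0.5],[0,0,0,0,-0.09,0,0.5],[0,0,0,0,-0.09,0,0.5],[0,0,0,0,-0.09,0,0.5],[0,0,0,0,-0.09,0,0.5],[0,0,0,0,-0.05,0,0.5],[0,0,0,0,-0.01,0,0.5],[0,0,0,0,0,0,0.5],[0,0,0,0,0,0,0.5],[0,0,0,0,0,0,0.5]]]'

```text
time_s: 15.63
tool_pos: [0.4817, 0.1742, 0.3009]
tool_rot: [-179.9, -0.0, 178.5]
force: [0.3, -0.1, -4.8]
grip_width: 0.0579
grasp_force: 45.0
```

```bash
python3 t.py
```

```text
15.9833 [0.4799 0.1748 0.3022] [1.7994e+02 6.0000e-02 1.7861e+02] force [ 0.54  0.08 -3.92] tool torque mean [-0.027  0.022  0.009] sd [0.026 0.021 0.03 ]
```

Rust's balance is unchanged too (0.036 against 0.15), so it is sound as well. Returning it along the same path.

Emit:
servo_tool --series '[[[0.06,0,0.04,0,0,0,0.5],[0.14,0,0.1,0,0,0,0.5],[0.22,0,0.16,0,0,0,0.5],[0.26,0,0.2,0,0,0,0.5],[0.26,0,0.26,0,0,0,0.5],[0.26,0,0.36,0,0,0,0.5],[0.26,0,0.46,0,0,0,0.5],[0.26,0,0.56,0,0,0,0.5],[0.26,0,0.65,0,0,0,0.5],[0.26,0,0.72,0,0,0,0.5],[0.26,0,0.77,0,0,0,0.5],[0.26,0,0.8,0,0,0,0.5]]]'

```text
time_s: 17.03
tool_pos: [0.4011, 0.176, 0.06]
tool_rot: [-179.9, -0.1, 178.6]
force: [-0.7, 0.4, -3.9]
grip_width: 0.0579
grasp_force: 45.0
```

Emit:
servo_tool --series '[[[0,0,0.02,0,0,0,0.5],[0,0,0.035,0,0,0,0.5],[0,0,0.045,0,0,0,0.5],[0,0,0.05,0,0,0,0.5],[0,0,0.05,0,0,0,0.5],[0,0,0.05,0,0,0,0.5]]]'

```text
time_s: 17.53
tool_pos: [0.403, 0.1769, 0.0474]
tool_rot: [179.9, 0.1, 178.6]
force: [-0.1, -0.9, -3.6]
grip_width: 0.0581
grasp_force: 45.0
```

Emit:
servo_tool --series '[[[0,0,0,0,0,0,1],[0,0,0,0,0,0,1],[0,0,0,0,0,0,1],[0,0,0,0,0,0,1],[0,0,0,0,0,0,1],[0,0,0,0,0,0,1],[0,0,-0.1,0,0,0,1],[0,0,-0.2,0,0,0,1],[0,0,-0.3,0,0,0,1],[0,0,-0.38,0,0,0,1],[0,0,-0.4,0,0,0,1],[0,0,-0.4,0,0,0,1]]]'

```text
time_s: 18.53
tool_pos: [0.4037, 0.1774, 0.1687]
tool_rot: [179.8, 0.2, 178.6]
force: [0.3, 0.1, 0.4]
grip_width: 0.0874
grasp_force: 0.0
```

```bash
python3 look.py; python3 -c "
from h import *;import numpy as np
print(rel([.425,-.042,.167],176.8,np.array([.4025,.1765,.167]),178.5))"
```

```text
x 0.4136 y -0.0435 [ 60. 106.] 3.4
x 0.3866 y 0.3195 [ 59. 109.] 75.5
x 0.4014 y 0.1760 [ 60. 108.] 1.6
18.5333 [0.40373906 0.1773972  0.16870494] [179.83980203   0.20577832 178.56542841] [-48.  -8.  19. 114.   3.  74.  59.]
[-0.094, -0.7261, -0.0, 0.0, -0.0, 0.0094]
```

Rust is back within about 1 mm. Moving over to blue.

Emit:
servo_tool --series '[[[-0.03,-0.1,0,0,0,0.009,1],[-0.05,-0.22,0,0,0,0.009,1],[-0.07,-0.34,0,0,0,0.009,1],[-0.094,-0.46,0,0,0,0.009,1],[-0.094,-0.58,0,0,0,0.009,1],[-0.094,-0.68,0,0,0,0.009,1],[-0.094,-0.726,0,0,0,0.009,1],[-0.094,-0.726,0,0,0,0.009,1],[-0.094,-0.726,0,0,0,0.009,1],[-0.094,-0.726,0,0,0,0.009,1],[-0.094,-0.726,0,0,0,0.009,1],[-0.094,-0.726,0,0,0,0.009,1]]]'

```text
time_s: 19.58
tool_pos: [0.425, -0.0406, 0.1663]
tool_rot: [-180.0, -0.0, 177.1]
force: [-0.4, -0.6, -0.1]
grip_width: 0.0869
grasp_force: 0.0
```

```bash
python3 look.py w3.png
```

```text
x 0.5782 y -0.1379 [28. 63.] 8.0
x 0.4727 y -0.2050 [191.  71.] 7.9
x 0.4157 y -0.0447 [ 60. 109.] 3.5
x 0.4020 y 0.1752 [ 60. 110.] 1.4
19.5833 [ 0.42495493 -0.04062755  0.16625378] [-1.79973474e+02 -3.58467106e-02  1.77088021e+02] [-37. -12.  35. 116.   7.  74.  82.]
```

View pics/w3.png

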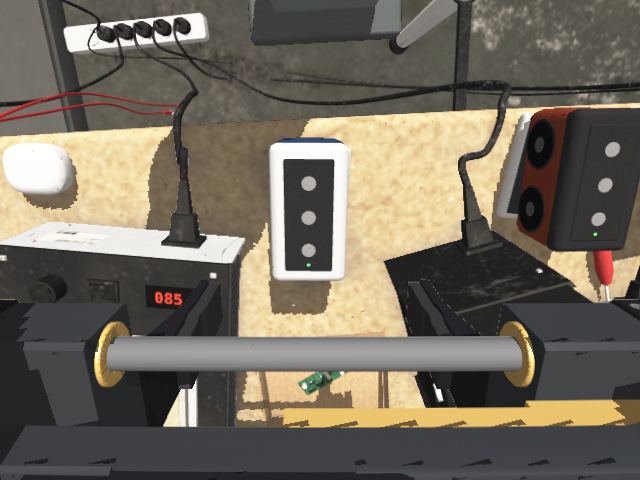

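The wrist view shows blue between the fingers at about (310,210), with the separator corner clear of the left finger. Descending.

Emit:
servo_tool --series '[[[0.01,-0.005,0.1,0,0,0.001,1],[0.01,-0.005,0.2,0,0,0.001,1],[0.01,-0.005,0.3,0,0,0.001,1],[0.01,-0.005,0.37,0,0,0.001,1],[0.01,-0.005,0.395,0,0,0.001,1],[0.01,-0.005,0.395,0,0,0.001,1],[0.01,-0.005,0.395,0,0,0.001,1]]]'

```text
time_s: 20.22
tool_pos: [0.4226, -0.043, 0.0488]
tool_rot: [-180.0, 0.0, 176.8]
force: [1.0, -0.6, 0.1]
grip_width: 0.0871
grasp_force: 0.0
```

Emit:
servo_tool --series '[[[0,0,0,0,0,0,0.5],[0,0,0,0,0,0,0.5],[0,0,0,0,0,0,0.5],[0,0,0,0,0,0,0.5],[0,0,0,0,0,0,0.5],[0,0,0,0,0,0,0.5],[0,0,0,0,0,0,0.5],[0,0,0,0,0,0,0.5]]]' --grip_force 45

```text
time_s: 20.88
tool_pos: [0.4235, -0.0468, 0.0499]
tool_rot: [-179.8, 0.1, 176.7]
force: [-2.6, -9.6, 13.0]
grip_width: 0.0461
grasp_force: 8.0
```

```bash
python3 -c "
from cell import get_obs;o=get_obs();print(o['qpos'],o['tool_pos'],o['tool_rot'])"
```

```text
[-36.67604383  -4.03727291  38.50963114 124.15341393   3.21444162
  58.90883016  86.8108742 ] [ 0.42349223 -0.0467924   0.04993971] [-1.79764019e+02  1.45083826e-01  1.76701768e+02]
```

The grip reads 46 mm at 8 N, so something is off. Looking before I move.

```bash
python3 look.py w4.png; python3 t.py; python3 -c "
from cell import get_obs;o=get_obs();print(o['grip_width'],o['grasp_force'])"
```

```text
x 0.4032 y -0.0435 [68. 84.] 2.6
20.8833 [ 0.42349223 -0.0467924   0.04993971] [-1.79764019e+02  1.45083826e-01  1.76701768e+02] [-37.  -4.  39. 124.   3.  59.  87.]
21.2833 [ 0.4237 -0.0472  0.0502] [-1.7976e+02  1.7000e-01  1.7666e+02] force [-2.93 -9.65 13.04] tool torque mean [2.32  0.496 0.025] sd [0.029 0.026 0.035]
0.043846495382733476 8.375479595270008
```

View pics/w4.png

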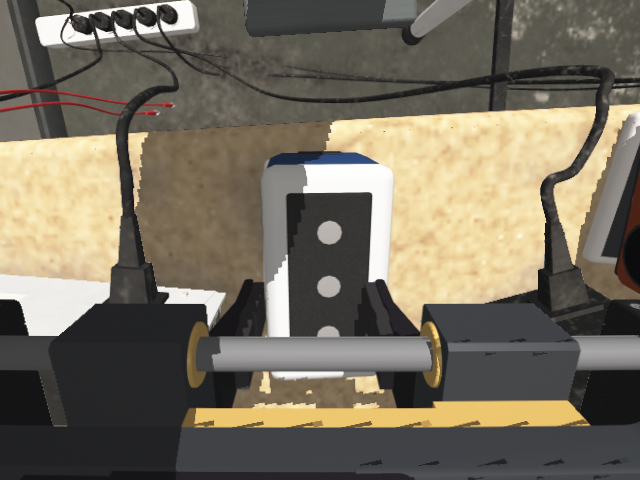

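The picture shows blue still between the fingers (edges at columns 264 and 390), but the load is lopsided. Checking the speaker's tilt and height from the depth cloud.

```bash
python3 - <<'E'
from h import *
from cell import get_obs,eyes
(p,c,uv),o=wrist()
for r in ((280,160,375,190),(290,200,365,330)):
    m=(uv[:,0]>r[0])&(uv[:,0]<r[2])&(uv[:,1]>r[1])&(uv[:,1]<r[3]);q=p[m]
    q=q[abs(q[:,2]-np.median(q[:,2]))<.02]
    A=np.c_[q[:,:2]-[.4155,-.0435],np.ones(len(q))];s=np.linalg.lstsq(A,q[:,2],rcond=None)[0]
    print(r,len(q),"slope x,y deg",np.degrees(np.arctan(s[:2])).round(1),"z",s[2].round(4))
for n in("scene","side"):
    k=eyes.read_camera(n);cv2.imwrite(f"pics/{n}1.png",k["frame"][:,:,::-1])
    P,_,U=cloud(k);m=(abs(P[:,0]-.4155)<.08)&(abs(P[:,1]+.0435)<.06)&(P[:,2]>-.01)&(P[:,2]<.15);print(n,U[m].min(0),U[m].max(0))
a=cv2.imread("pics/scene1.png")[160:310,190:390];b=cv2.imread("pics/side1.png")[160:310,310:510]
cv2.imwrite("pics/ab.png",np.vstack([cv2.resize(a,(400,300)),cv2.resize(b,(400,300))]) if 0 else cv2.resize(np.hstack([a,b]),(800,300),interpolation=cv2.INTER_CUBIC))
print(o["grip_width"],o["grasp_force"])
E
```

```text
(280, 160, 375, 190) 2714 slope x,y deg [45.9 -7.9] z 0.1318
(290, 200, 365, 330) 9503 slope x,y deg [ 0.3 -3.1] z 0.0848
scene [226 187] [275 256]
side [345 187] [396 236]
0.043846495382733476 8.375479595270008
```

View pics/ab.png

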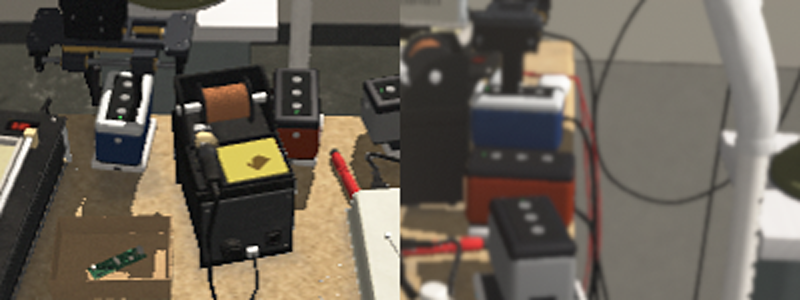

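Blue is rolled about 3° and pinched unevenly. Opening and going back up to look again.

Emit:
servo_tool --series '[[[0,0,0,0,0,0,1],[0,0,0,0,0,0,1],[0,0,0,0,0,0,1],[0,0,0,0,0,0,1],[0,0,0,0,0,0,1],[0,0,0,0,0,0,1]]]'

```text
time_s: 21.98
tool_pos: [0.4239, -0.0429, 0.0497]
tool_rot: [179.9, 0.2, 176.7]
force: [0.4, 0.6, 5.6]
grip_width: 0.0756
grasp_force: 2.3
```

Emit:
servo_tool --series '[[[0,0,-0.1,0,0,0,1],[0,0,-0.2,0,0,0,1],[0,0,-0.3,0,0,0,1],[0,0,-0.395,0,0,0,1],[0,0,-0.395,0,0,0,1],[0,0,-0.395,0,0,0,1],[0,0,-0.395,0,0,0,1]]]'

```text
time_s: 22.57
tool_pos: [0.4216, -0.0431, 0.1661]
tool_rot: [180.0, -0.0, 176.8]
force: [-0.9, 0.4, 0.2]
grip_width: 0.0869
grasp_force: 0.0
```

```bash
python3 look.py w5.png;python3 - <<'E'
from h import *
(p,c,uv),o=wrist()
q=p[(abs(p[:,0]-.4155)<.045)&(abs(p[:,1]+.0435)<.022)&(p[:,2]>.06)&(p[:,2]<.11)]
A=np.c_[q[:,:2]-[.4155,-.0435],np.ones(len(q))];s=np.linalg.lstsq(A,q[:,2],rcond=None)[0]
print(len(q),"slope x,y deg",np.degrees(np.arctan(s[:2])).round(1),"z",s[2].round(4))
E
```

```text
x 0.5743 y -0.1375 [28. 64.] 8.1
x 0.4708 y -0.2058 [193.  68.] 7.9
x 0.4153 y -0.0453 [ 60. 109.] 3.3
x 0.4024 y 0.1753 [ 59. 111.] 1.1
22.5667 [ 0.42160174 -0.04310535  0.16613569] [ 1.79979089e+02 -3.28308951e-02  1.76761532e+02] [-37. -12.  35. 116.   7.  75.  82.]
6696 slope x,y deg [ 0.2 -0.4] z 0.0819
```

View pics/w5.png

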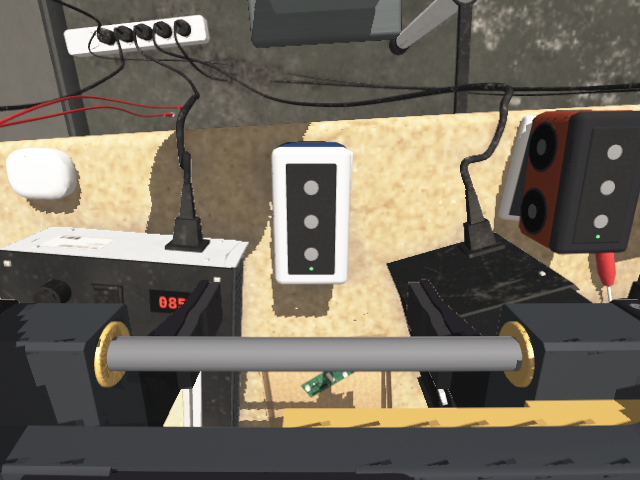

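Blue is upright and unmoved, centred at about (312,215) in the picture. I'll retry lower and better centred, closing in stages.

Emit:
servo_tool --series '[[[0.008,-0.003,0.1,0,0,0,1],[0.008,-0.003,0.2,0,0,0,1],[0.008,-0.003,0.3,0,0,0,1],[0.008,-0.003,0.37,0,0,0,1],[0.008,-0.003,0.405,0,0,0,1],[0.008,-0.003,0.417,0,0,0,1],[0.008,-0.003,0.417,0,0,0,1],[0.008,-0.003,0.417,0,0,0,1]]]'

```text
time_s: 23.33
tool_pos: [0.4196, -0.0441, 0.0416]
tool_rot: [-180.0, -0.0, 176.8]
force: [0.4, 0.4, 0.0]
grip_width: 0.0872
grasp_force: 0.0
```

Emit:
servo_tool --series '[[[0,0,0,0,0,0,0.75],[0,0,0,0,0,0,0.72],[0,0,0,0,0,0,0.7],[0,0,0,0,0,0,0.68],[0,0,0,0,0,0,0.66],[0,0,0,0,0,0,0.64],[0,0,0,0,0,0,0.62],[0,0,0,0,0,0,0.62]]]' --grip_force 35

```text
time_s: 24.0
tool_pos: [0.4199, -0.0447, 0.0419]
tool_rot: [-180.0, 0.0, 176.7]
force: [-1.3, -4.1, 2.3]
grip_width: 0.0593
grasp_force: 35.0
```

```bash
python3 t.py; python3 -c "
from cell import get_obs;o=get_obs();print(o['qpos'],o['grip_width'],o['grasp_force'])"
```

```text
24.35 [ 0.4199 -0.0447  0.0419] [-1.7995e+02  3.0000e-02  1.7675e+02] force [-0.68 -4.31  5.24] tool torque mean [ 0.988  0.159 -0.064] sd [0.097 0.034 0.038]
[-36.96410991  -3.7250085   38.84115718 124.97133407   2.81020178
  57.93276099  87.07539703] 0.05936308558087881 35.00169038772583
```

The grip is good now: 59 mm at 35 N. Lifting and shaking as before.

Emit:
servo_tool --series '[[[0,0,-0.08,0,0,0,0.6],[0,0,-0.18,0,0,0,0.6],[0,0,-0.29,0,0,0,0.6],[0,0,-0.4,0,0,0,0.6],[0,0,-0.51,0,0,0,0.6],[-0.03,0,-0.61,0,0,0,0.6],[-0.08,0,-0.67,0,0,0,0.6],[-0.14,0,-0.72,0,0,0,0.6],[-0.2,0,-0.78,0,0,0,0.6],[-0.28,0,-0.85,0,0,0,0.6],[-0.3,0,-0.87,0,0,0,0.6],[-0.3,0,-0.87,0,0,0,0.6]]]' --grip_force 40

```text
time_s: 25.4
tool_pos: [0.5108, -0.0479, 0.3024]
tool_rot: [-180.0, 0.0, 176.8]
force: [-0.6, 0.1, -4.6]
grip_width: 0.0591
grasp_force: 40.0
```

Emit:
servo_tool --series '[[[0,0,0,0,0.035,0,0.6],[0,0,0,0,0.07,0,0.6],[0,0,0,0,0.09,0,0.6],[0,0,0,0,0.09,0,0.6],[0,0,0,0,0.09,0,0.6],[0,0,0,0,0.09,0,0.6],[0,0,0,0,0.09,0,0.6],[0,0,0,0,0.05,0,0.6],[0,0,0,0,0.01,0,0.6],[0,0,0,0,0,0,0.6],[0,0,0,0,0,0,0.6],[0,0,0,0,0,0,0.6]]]'

```text
time_s: 26.4
tool_pos: [0.5082, -0.0488, 0.3038]
tool_rot: [179.7, 0.1, 176.8]
force: [0.1, 0.0, -4.3]
grip_width: 0.0593
grasp_force: 40.0
```

```bash
python3 t.py
```

```text
26.75 [ 0.5097 -0.0492  0.3021] [-1.7992e+02 -7.0000e-02  1.7674e+02] force [-0.2  -0.18 -4.29] tool torque mean [-0.036  0.036 -0.005] sd [0.027 0.032 0.02 ]
```

Emit:
servo_tool --series '[[[0,0,0,0,-0.035,0,0.6],[0,0,0,0,-0.07,0,0.6],[0,0,0,0,-0.09,0,0.6],[0,0,0,0,-0.09,0,0.6],[0,0,0,0,-0.09,0,0.6],[0,0,0,0,-0.09,0,0.6],[0,0,0,0,-0.09,0,0.6],[0,0,0,0,-0.05,0,0.6],[0,0,0,0,-0.01,0,0.6],[0,0,0,0,0,0,0.6],[0,0,0,0,0,0,0.6],[0,0,0,0,0,0,0.6]]]'

```text
time_s: 27.8
tool_pos: [0.5106, -0.0492, 0.302]
tool_rot: [-179.9, -0.0, 176.7]
force: [0.3, 0.6, -4.3]
grip_width: 0.0594
grasp_force: 40.0
```

```bash
python3 t.py
```

```text
28.15 [ 0.509  -0.0491  0.3033] [1.7993e+02 1.0000e-01 1.7676e+02] force [-0.41 -0.87 -4.24] tool torque mean [-0.008 -0.064 -0.001] sd [0.025 0.02  0.034]
```

Blue shifts by -0.10 N m in the expected direction and the others did not. Repeating once to confirm.

Emit:
servo_tool --series '[[[0,0,0,0,0.035,0,0.6],[0,0,0,0,0.07,0,0.6],[0,0,0,0,0.1,0,0.6],[0,0,0,0,0.1,0,0.6],[0,0,0,0,0.1,0,0.6],[0,0,0,0,0.1,0,0.6],[0,0,0,0,0.1,0,0.6],[0,0,0,0,0.1,0,0.6],[0,0,0,0,0.07,0,0.6],[0,0,0,0,0.04,0,0.6],[0,0,0,0,0.015,0,0.6],[0,0,0,0,0,0,0.6]]]'

```text
time_s: 29.2
tool_pos: [0.5079, -0.0496, 0.3047]
tool_rot: [179.8, 0.4, 176.7]
force: [-0.2, 0.4, -4.3]
grip_width: 0.0591
grasp_force: 40.0
```

```bash
python3 t.py;python3 t.py
```

```text
29.55 [ 0.5096 -0.0491  0.3024] [-1.7998e+02 -5.0000e-02  1.7676e+02] force [ 0.02  0.01 -3.74] tool torque mean [-0.007  0.124 -0.004] sd [0.025 0.093 0.01 ]
29.95 [ 0.5095 -0.0491  0.3023] [-1.7998e+02 -3.0000e-02  1.7675e+02] force [-0.16 -0.09 -4.49] tool torque mean [-0.003  0.083  0.007] sd [0.026 0.024 0.027]
```

Emit:
servo_tool --series '[[[0,0,0,0,-0.035,0,0.6],[0,0,0,0,-0.07,0,0.6],[0,0,0,0,-0.1,0,0.6],[0,0,0,0,-0.1,0,0.6],[0,0,0,0,-0.1,0,0.6],[0,0,0,0,-0.1,0,0.6],[0,0,0,0,-0.1,0,0.6],[0,0,0,0,-0.1,0,0.6],[0,0,0,0,-0.07,0,0.6],[0,0,0,0,-0.04,0,0.6],[0,0,0,0,-0.015,0,0.6],[0,0,0,0,0,0,0.6]]]'

```text
time_s: 31.0
tool_pos: [0.5116, -0.0487, 0.3033]
tool_rot: [-180.0, -0.1, 176.8]
force: [0.6, 0.2, -5.2]
grip_width: 0.0592
grasp_force: 40.0
```

```bash
python3 t.py;python3 t.py
python3 - <<'E'
import pickle;from h import *
from cell import eyes
k=eyes.read_camera("scene");p,c,u=cloud(k)
q=p[(p[:,2]>.022)&(p[:,2]<.036)&(p[:,0]>.54)&(p[:,0]<.7)&(p[:,1]>-.125)&(p[:,1]<.04)]
occ=np.zeros((170,180),np.uint8);occ[((q[:,0]-.54)*1000).astype(int),((q[:,1]+.13)*1000).astype(int)]=1
for ax,o in((1,.54),(0,-.13)):
    s=occ.sum(ax);print([(round(o+i/1000,3),int(s[i:i+5].sum())) for i in range(0,len(s),5) if s[i:i+5].sum()>3])
E
```

```text
31.35 [ 0.5091 -0.049   0.3032] [1.7997e+02 1.1000e-01 1.7677e+02] force [ 0.23  0.09 -3.98] tool torque mean [-0.005 -0.159  0.004] sd [0.052 0.13  0.022]
31.75 [ 0.5093 -0.0491  0.3027] [1.7999e+02 3.0000e-02 1.7676e+02] force [-0.63  0.3  -4.34] tool torque mean [-0.012 -0.09  -0.002] sd [0.02  0.029 0.037]
[(0.565, 54), (0.57, 105), (0.575, 22), (0.595, 5), (0.61, 5), (0.62, 4), (0.625, 6), (0.63, 5), (0.645, 6), (0.65, 6), (0.655, 5), (0.66, 11), (0.665, 128), (0.67, 76)]
[(-0.11, 20), (-0.105, 45), (-0.1, 16), (-0.095, 15), (-0.09, 12), (-0.085, 18), (-0.08, 17), (-0.075, 13), (-0.07, 12), (-0.065, 14), (-0.06, 15), (-0.055, 12), (-0.05, 14), (-0.045, 14), (-0.04, 12), (-0.035, 15), (-0.03, 10), (-0.025, 15), (-0.02, 14), (-0.015, 14), (-0.01, 16), (-0.005, 19), (0.0, 14), (0.005, 15), (0.01, 13), (0.015, 14), (0.02, 14), (0.025, 29), (0.03, 10)]
```

Settled readings are +0.083 and -0.090 N m, a 0.17 shift, so blue is the rattler. The tray centre is about (.620,-.039). Holding blue out there.

Emit:
servo_tool --series '[[[-0.06,0.01,0,0,0,0,0.6],[-0.14,0.02,0.01,0,0,0,0.6],[-0.22,0.03,0.04,0,0,0,0.6],[-0.3,0.04,0.08,0,0,0,0.6],[-0.35,0.05,0.11,0,0,0,0.6],[-0.37,0.055,0.13,0,0,0,0.6],[-0.379,0.055,0.133,0,0,0,0.6],[-0.379,0.055,0.133,0,0,0,0.6],[-0.379,0.055,0.133,0,0,0,0.6],[-0.379,0.055,0.133,0,0,0,0.6],[-0.379,0.055,0.133,0,0,0,0.6],[-0.379,0.055,0.133,0,0,0,0.6]]]'

```text
time_s: 32.85
tool_pos: [0.6237, -0.0392, 0.2637]
tool_rot: [180.0, 0.1, 176.7]
force: [-0.2, -0.1, -3.2]
grip_width: 0.0592
grasp_force: 40.0
```

```bash
python3 t.py; python3 - <<'E'
from h import *
from cell import get_obs,eyes
o=get_obs();print(o["tool_pos"],o["tool_rot"],o["joint_velocities"].round(1),o["grip_width"])
p,c,_=cloud(eyes.read_camera("scene"))
h=c.astype(int)
m=(h[:,2]>h[:,0]+25)&(p[:,0]>.5)&(p[:,0]<.75)&(abs(p[:,1]+.04)<.08)&(p[:,2]>.15)&(p[:,2]<.4)
print("blue cloth",m.sum(),np.percentile(p[m],[2,50,98],axis=0).round(3).tolist())
tops(p)
E
```

```text
33.2 [ 0.6238 -0.039   0.2627] [179.99   0.   176.76] force [-0.05  0.94 -4.39] tool torque mean [-0.024 -0.021 -0.005] sd [0.027 0.023 0.042]
[ 0.62385778 -0.03897776  0.26268143] [1.79996262e+02 3.26199777e-03 1.76762552e+02] [ 0.1 -0.  -0.  -0.  -0.   0.   0. ] 0.05925213281919114
blue cloth 617 [[0.611, -0.066, 0.243], [0.673, -0.032, 0.266], [0.677, -0.006, 0.287]]
x 0.6713 y 0.3771 [82. 68.] 67.6
x 0.5728 y -0.2203 [195. 280.] 7.6
x 0.4035 y 0.1780 [111.  58.] 90.0
x 0.3884 y 0.3196 [ 61. 109.] 75.8
```

```bash
python3 -c "
from cell import env;print(env.sign_off())"
```

```text
the job is handed in; nothing more can be done
None
```

The blue speaker is the one that rattles; it is held still and upright over the middle of the tray, about 0.23 m above the worktop, and grey and rust stand back upright on their pads.

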